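# Fit the jog knob on the shredder's control station and hold it pressed

### The arm

A 6-joint arm with a two-finger parallel gripper is mounted at the origin on the work surface. World frame = base frame: x ahead of the robot, y to its left, z up, the work surface at z = 0. Lengths are in mm, angles in degrees, forces in N, time in s.
With the tool pointing down it reaches from about 300 to 850 mm from the base axis. Payload 4.2 kg.
Tool frame: the origin (TCP) lies midway between the tips of the shut fingers; the grasp point (between the pads) lies env.grasp_offset behind it (env.grasp_offset is the distance from the TCP to the grasp point, in mm); y points along the fingers, x is the direction in which the jaws open and shut, and the axes are right-handed (so a half turn about y gives the same grasp; the last joint's range is limited). The gripper opens to 91 mm and grips with 3 to 60 N. Pads are 32 mm wide; open, the fingers measure 118 mm over their backs; the gripper's body (76 mm by 178 mm) begins 60 mm behind the grasp point.
Start: joints at [74.943, 18.312, 89.639, -0, 72.044, -1.146], TCP at [138.244, 558.15, 213.976] pointing down, gripper open.
Joint ranges: [-177.97, 177.97], [-48.28, 115.42], [12.27, 149.76], [-77.06, 257.06], [2.81, 150.46], [-146.56, 146.56]. Speed limits (degrees/s): [147.25, 147.25, 180, 180, 180, 180].

### API

Orientations are given as [roll, pitch, yaw] about the fixed x, y, z axes, in that order (R = Rz(yaw) Ry(pitch) Rx(roll)).
In Python, from workcell import state, vision, job, env gives the robot as it stands.
- The arm moves only by the shell command python3 -m handwheel 'ROWS' [FORCE]. ROWS is JSON, a list of rows, each a list of 3 entries, a list of its own where there are three numbers: the finger opening in cm, from 0 to 9.12, then the shift along the tool's x, y, z in cm, then the turn about the tool's y in degrees. A call has 1 to 10 rows; each row is the pose to reach, as a shift and turn from the pose measured when the call began, along the tool's axes at that moment; what a row does not reach only later rows make up. A row lasts 1/10 s, in which the tool goes at most 50 mm and 8.59 degrees, less where a joint would pass 70% of its speed; a pose out of reach is approached as far as the arm can. A call with a gripper value outside its range is refused whole. The fingers move at their own pace and stop on an object; FORCE is the grip in N (left out, the last holds). Time passes only in rows, so rows that repeat a pose let the fingers close. It gives the time, the measured TCP pose, the force and the opening at its end, in the units of the state.
- state(): the state, without advancing time (a new reading comes with each control period).
- vision.grab_frame(name): name is "scene" or "top"; returns the picture (400x640x3 uint8, red, green, blue); there is no depth.
- vision.camera_model(name): a dict with "fov_y" (degrees; the focal length in pixels is half the picture's height over the tangent of half this angle, whatever the lens; pixels are square), "cx", "cy" (the principal point, pixels), "extrinsics" (4x4, takes a point from world to camera coordinates). Camera axes: x right, y up, looking along -z (the intrinsics and any distortion apply to the point x, -y, -z); pixel columns grow to the right and rows downward; lengths in mm; the calibration is good to about 2 mm. A picture is of the moment at which its call begins. camera_model takes no time and is no camera call.
- job.job_done(): hands the job in, once; it reports no verdict.
The state is a dict: "time_s": time; "qpos": joint angles; "qvel": joint speeds; "effort": joint torques, N m; "ee_pos": TCP position; "ee_rot": TCP orientation; "force": force on the tool from outside, world axes, zero at the start; "torque": the same for the moment, N m; "gripper_width": finger opening in mm.
Only numpy, scipy, OpenCV 4.12 (cv2) and the standard library are available. Lean on these libraries where they do the work, as an engineer would, in place of code of your own. Each camera call takes 0.05 s, during which the arm holds its last target.

### The job

The rotor of the bottle shredder has to be jogged: lift the black bar-shaped jog knob up off its peg on the parts stand, turn it so that its D-shaped bore matches the flat on the steel jog shaft of the control station, and push it fully home on the shaft. Then press the knob down against the spring, as far as it goes, and keep it there: the program finishes with the gripper still on the knob and holding it pressed down. Leave everything else where it is.

Things in the scene. Friction and masses are not known exactly. Their poses are not given: they have to be found in the camera images.
- jog_knob: Black bar-grip knob with a white line on its nose end: 56 mm long, 28 wide between two upright flat sides, 40 high, about 70 g. Origin: centre of its underside, on the bore's axis; z up, +x along the bar to the tapered nose. The flat sides face +y and -y and run from x -21 to +18 mm: grip there, fingers closing along y. At the start it points away from the robot within 50 degrees.
- knob_nose (a point): Tip of the knob's tapered nose (8 mm wide there), 31 mm from the bore's axis along +x, 20 mm above the underside; the square tail ends 25 mm from the axis at -x.
- knob_bore (a point): Centre of the mouth of the knob's blind D-shaped bore, in its underside, same place and axes as the knob's origin. Bore 20 mm in diameter, 27 mm deep; its flat lies 4 mm from the axis on the nose side (+x).
- shaft_seat (a point): Centre of the upper face of the jog shaft's pointer disc (52 mm in diameter, 4 thick), on the shaft's axis: the knob's underside rests here when fully home. z up; +x points to the side of the shaft's flat, as do the disc's tapered tab (36 mm from the axis) and white line: up to 50 degrees either side of straight away from the robot. 102.5 mm above the bench at rest; goes down with the shaft.
- shaft_tip (a point): Top of the steel D-shaft, 22 mm above the disc, same axes. Shaft 18 mm in diameter, flat 3 mm from the axis at +x, tip tapered to 14 mm over its last 4 mm. The knob has 1 mm of play all round and goes on freely with its nose over the tab within about 6 degrees, not beyond 20. The shaft is stiff to turn (0.2 N m).
- jog_plunger (a joint): How far the spring-loaded jog shaft is pressed down, m: 0 at rest, 0.008 at its stop. The spring pushes back with 4 N at the start and 10 N at the stop.
- station: Fixed control station: grey box 170 (x) x 220 (y) x 85 mm high, origin at the centre of its underside. On top: the jog shaft at x -22, y -45 mm; a red stop button (42 mm across, to 37 mm above the top) at x -22, y +62 mm; three small lamps 12 mm high in a row along its far edge at x +58 mm. A conduit leaves its far side.
- stand: Fixed steel parts stand: plate 75 (x) x 256 (y) x 12 mm thick, origin at the centre of its underside, with three round upright pegs 6 mm in diameter and 20 mm high at y = -90, 0 and +90 mm. The jog knob, the clamp nut and the spacer ring each sit over one of them, in any order, underside on the plate.
- clamp_nut: round black clamp nut with five lobes, 45 across, 30 high, hole 14 through it; stands over one of the stand's pegs. Bystander. Origin at the centre of its underside. Sizes in mm.
- spacer: plain steel ring, 44 across, 14 high, hole 15; lies over one of the stand's pegs. Bystander. Origin at the centre of its underside. Sizes in mm.
- white_bottle: white bottle, 68 across, 200 high, standing. Bystander. Origin at the centre of its underside. Sizes in mm.
- green_bottle: green bottle, 64 across, 180 high, standing. Bystander. Origin at the centre of its underside. Sizes in mm.
- jug: yellow jug, 75 x 105 x 182 high, standing. Bystander. Origin at the centre of its underside. Sizes in mm.
- brush: hand brush lying on the bench near the robot, about 200 long, origin at its middle underside. Bystander. Sizes in mm.
- wrench: wrench lying on the bench near the robot, 180 long, origin at its middle underside. Bystander. Sizes in mm.
- bottle_cap: loose screw cap, 38 across, 16 high, on the bench between stand and station. Bystander. Origin at the centre of its underside. Sizes in mm.

How it is judged (in metres and radians):
On the way, in this order (a step that is already met when the one before it is completed fails the run):
1. the jog knob is held by the fingers, lifted clear of its peg (z of jog_knob in the frame of stand above 0.034 m and contact force between the fingers and jog_knob above 1 N and contact force between jog_knob and stand below 0.1 N), for 0.2 s.
2. the jog knob is fully home on the jog shaft, flat to flat (z of jog_knob in the frame of shaft_seat between -0.0025 and 0.0025 m and horizontal distance between jog_knob and shaft_seat below 0.003 m and x of knob_nose in the frame of shaft_seat above 0.025 m and angle between the x axis of jog_knob and the x axis of shaft_seat, either way round below 0.35 rad and angle between jog_knob's own z axis and vertical below 0.1 rad), for 0.2 s.
At the end, for the whole second after the job is handed in: The knob is fully home on the jog shaft (its underside within 2.5 mm of the pointer disc, axes within 3 mm, nose over the tab within 20 degrees, upright), the shaft is pressed down more than 6 mm of its 8 mm, and the fingers are still on the knob, through the last second (all of step 2 and value of joint jog_plunger above 0.006 m and contact force between the fingers and jog_knob above 2 N); the arm keeps its last pose, push and grip.
It fails at once if a bystander (nut, spacer, bottle, jug, brush, wrench or cap) is moved more than 30 mm (distance of any of clamp_nut, spacer, white_bottle, green_bottle, jug, brush, wrench, bottle_cap from where it was at the start of the episode above 0.03 m).
It also fails if it takes over 40 s, if anything falls off the work surface, if the arm or the gripper's body presses on something with over 40 N, if the wrist force passes 120 N, or if a joint passes its speed limit or range.

## Working session

There is one attempt and no reset: what is moved stays moved. The work goes in short steps, Python scripts to look and compute and a shell command to move; the robot and the scene stay as the last step left them, time stands still between calls to the robot, and variables do not carry over. Pictures are saved under pics/ and viewed, and the job is handed in when it is done.

```bash
ls; mkdir -p pics; python3 - <<'E'
from workcell import state, vision, job, env
import cv2
print(state()); print(env.grasp_offset)
for n in("scene","top"):
    m=vision.camera_model(n);print(n,m)
    cv2.imwrite(f"pics/{n}0.png",vision.grab_frame(n)[:,:,::-1])
E
```

```text
pics
{'time_s': 0.0, 'qpos': array([ 7.49440024e+01,  1.83503752e+01,  8.97069693e+01, -5.30604020e-04,
        7.20427574e+01, -1.14609509e+00]), 'qvel': array([-0.03620575,  0.02580196,  0.04206096, -0.00190798, -0.00332808,
        0.02917595]), 'effort': array([-6.38612073e-04, -4.12470210e+01, -2.31972939e+01,  7.26505020e-02,
        4.59668320e-02, -1.65733677e-04]), 'ee_pos': array([138.09986157, 557.64789661, 213.1291489 ]), 'ee_rot': array([-89.99850215,   0.10009194,  76.09026284]), 'force': array([ 0.8531697 ,  0.04283265, -0.39074072]), 'torque': array([-0.0094331 ,  0.06134303, -0.03152799]), 'gripper_width': 91.3272704280969}
18.8
scene {'fov_y': 48.844544592699116, 'cx': 316.05171359838596, 'cy': 198.87056847398387, 'extrinsics': array([[-5.42054396e-01,  8.40287454e-01, -9.69676008e-03,
         2.62313828e+02],
       [-7.29132535e-01, -4.64550996e-01,  5.02551607e-01,
         3.75917707e+02],
       [ 4.17783171e-01,  2.79480531e-01,  8.64492831e-01,
        -1.50503041e+03],
       [ 0.00000000e+00,  0.00000000e+00,  0.00000000e+00,
         1.00000000e+00]])}
top {'fov_y': 51.032870711744366, 'cx': 321.41221000104537, 'cy': 197.15587483948553, 'extrinsics': array([[ 1.20839499e-02, -9.99905926e-01,  6.48972574e-03,
         2.89800854e+01],
       [ 9.88351103e-01,  1.29285091e-02,  1.51640863e-01,
        -5.82107085e+02],
       [-1.51710500e-01,  4.58170700e-03,  9.88414352e-01,
        -1.08684342e+03],
       [ 0.00000000e+00,  0.00000000e+00,  0.00000000e+00,
         1.00000000e+00]])}
```

View pics/scene0.png

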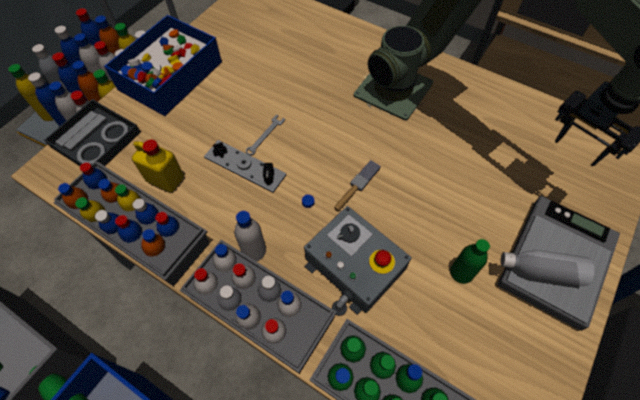

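View pics/top0.png

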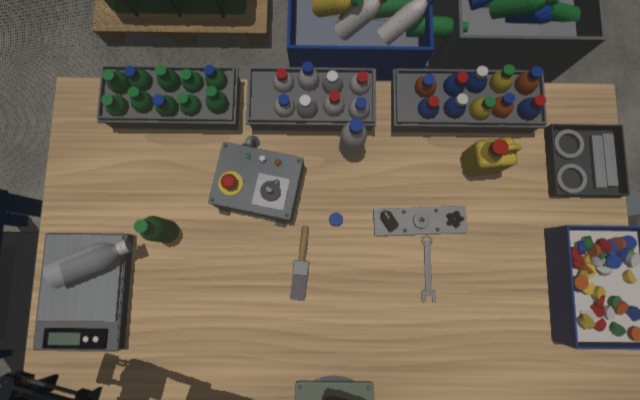

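```bash
cat > h.py <<'E'
import numpy as np, cv2
from workcell import vision
class Cam:
    def __init__(s,n):
        m=vision.camera_model(n); s.E=np.array(m['extrinsics']); s.f=200/np.tan(np.radians(m['fov_y']/2)); s.c=np.array([m['cx'],m['cy']])
        s.C=-s.E[:3,:3].T@s.E[:3,3]
    def proj(s,p):
        q=s.E[:3,:3]@np.asarray(p,float)+s.E[:3,3]; return s.c+s.f*np.array([q[0],-q[1]])/-q[2]
    def ray(s,uv):
        d=np.array([(uv[0]-s.c[0])/s.f,-(uv[1]-s.c[1])/s.f,-1]); return s.E[:3,:3].T@d
    def atz(s,uv,z):
        d=s.ray(uv); return s.C+d*(z-s.C[2])/d[2]
def tri(a,ua,b,ub):
    da,db=a.ray(ua),b.ray(ub); A=np.stack([da,-db],1); t=np.linalg.lstsq(A,b.C-a.C,rcond=None)[0]
    p,q=a.C+t[0]*da,b.C+t[1]*db; return (p+q)/2,np.linalg.norm(p-q)
def crop(src,dst,x0,y0,w,h,k):
    im=cv2.imread(src)[y0:y0+h,x0:x0+w]; im=cv2.resize(im,None,fx=k,fy=k,interpolation=cv2.INTER_CUBIC)
    im=cv2.convertScaleAbs(im,alpha=1.6,beta=15)
    for i in range(0,w,10):
        cv2.putText(im,str(x0+i),(i*k,8),0,.3,(0,255,255)); cv2.line(im,(i*k,10),(i*k,16),(0,255,255))
    for i in range(0,h,10):
        cv2.putText(im,str(y0+i),(0,i*k+4),0,.3,(0,255,255)); cv2.line(im,(22,i*k),(28,i*k),(0,255,255))
    cv2.imwrite(dst,im)
E
python3 - <<'E'
from h import *
crop('pics/top0.png','pics/c1.png',365,195,110,50,7)
crop('pics/top0.png','pics/c2.png',205,130,105,95,6)
crop('pics/scene0.png','pics/c3.png',200,130,95,65,8)
crop('pics/scene0.png','pics/c4.png',300,200,115,80,6)
E
```

```text
(no output)
```

View pics/c1.png

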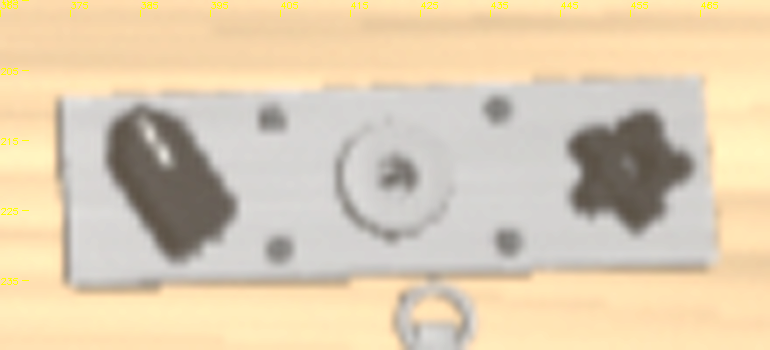

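View pics/c2.png

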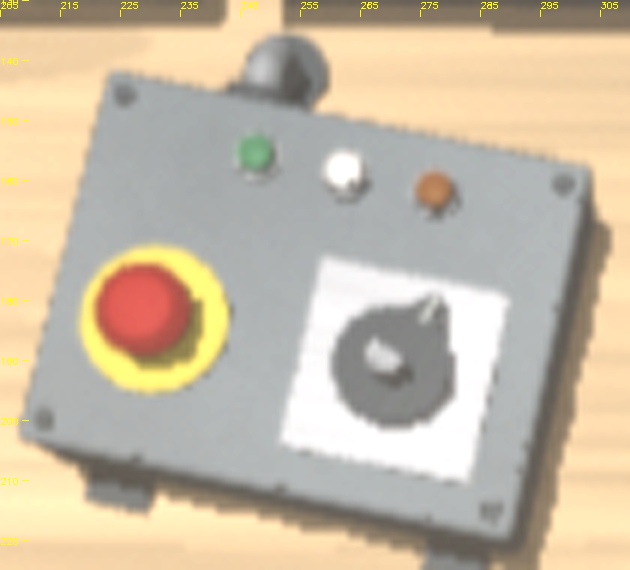

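View pics/c3.png

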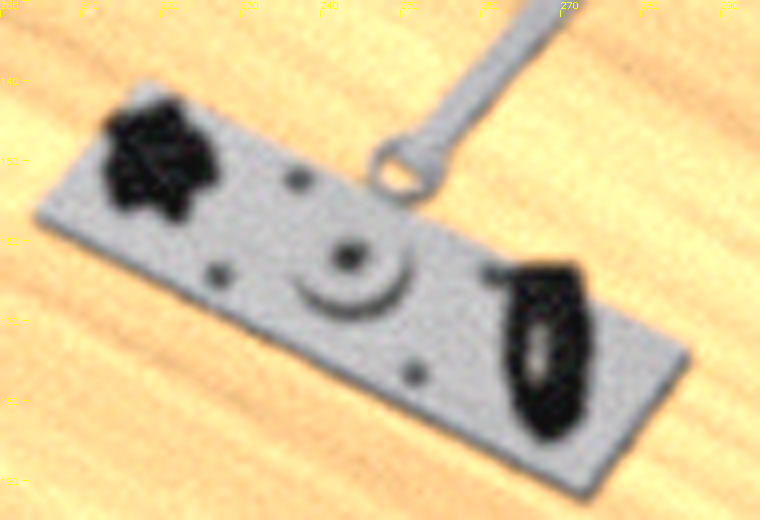

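View pics/c4.png

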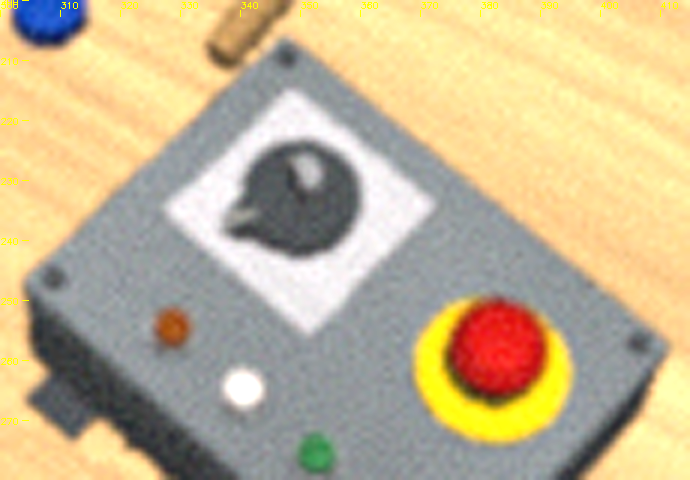

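```bash
cat > fit.py <<'E'
from h import *
from scipy.optimize import least_squares
T,S=Cam('top'),Cam('scene')
def rz(a): return np.array([[np.cos(a),-np.sin(a)],[np.sin(a),np.cos(a)]])
def fit(name,obs,x0):  # obs: (cam,uv,local xyz)
    def r(p,o=obs): return np.concatenate([c.proj([*(p[:2]+rz(p[2])@np.array(l[:2])),l[2]])-uv for c,uv,l in o])
    s=least_squares(r,x0,x_scale=[100,100,.5]); print(name,s.x[:2].round(1),np.degrees(s.x[2]).round(2),'res px',r(s.x).round(1)); return s.x
t=lambda x,y,k,x0,y0:np.array([x0+(x+.5)/k-.5,y0+(y+.5)/k-.5])
c1=lambda x,y:t(x,y,7,365,195)
c2=lambda x,y:t(x,y,6,205,130)
c3=lambda x,y:t(x,y,8,200,130)
c4=lambda x,y:t(x,y,6,300,200)
E
python3 - <<'E'
from fit import *
for uv in (c1(58,100),c1(714,267)): print(T.atz(uv,12))
# top img left = +y ; up=+x
P=[(T,c1(58,100),(37.5,128,12)),(T,c1(702,77),(37.5,-128,12)),(T,c1(714,267),(-37.5,-128,12)),(T,c1(66,287),(-37.5,128,12))]
Q=[(S,c3(38,215),(37.5,-128,12)),(S,c3(148,83),(-37.5,-128,12)),(S,c3(690,355),(-37.5,128,12)),(S,c3(583,497),(37.5,128,12))]
fit('stand top',P,[500,-100,0]); fit('stand scene',Q,[500,-100,0]); x=fit('stand both',P+Q,[500,-100,0])
for y in(-90,0,90): print(x[:2]+rz(x[2])@[0,y])
P=[(T,c2(110,73),(85,110,85)),(T,c2(590,168),(85,-110,85)),(T,c2(512,540),(-85,-110,85)),(T,c2(20,435),(-85,110,85))]
Q=[(S,c4(283,40),(-85,-110,85)),(S,c4(25,287),(85,-110,85)),(S,c4(668,345),(-85,110,85))]
fit('st top',P,[600,100,0]); fit('st scene',Q,[600,100,0]); x=fit('st both',P+Q,[600,100,0])
sh=x[:2]+rz(x[2])@[-22,-45]; print('shaft',sh)
print('disc top',T.atz(c2(394,364),102.5),'scene',S.atz(c4(301,198),102.5), 'tri',tri(T,c2(394,364),S,c4(301,198)))
def ang(a,b): d=b-a; return np.degrees(np.arctan2(d[1],d[0])),np.hypot(*d[:2])
for n,C,a,b in(('T',T,c2(425,318),c2(437,294)),('S',S,c4(253,213),c4(226,222))):
    p,q=C.atz(a,102.5),C.atz(b,102.5); print(n,'line',ang(p,q),'c->tip',ang(np.array([*sh,102.5]),q))
# knob
p,q=T.atz(c1(147,118),40+12),T.atz(c1(168,163),52); print('knob line T',p,q,ang(q,p))
# sides
E=lambda a,b:ang(T.atz(c1(*a),40),T.atz(c1(*b),40))
print(E((172,255),(108,155)),E((236,205),(178,120)))
# nose tip & tail
print(tri(T,c1(130,108),S,c3(548,438)))
E
```

```text
[ 555.75097223 -106.63524435   12.        ]
[ 493.01802875 -363.92854135   12.        ]
stand top [ 524.8 -235.5] 2.56 res px [-0.2 -0.3 -0.2  0.1  0.4  0.   0.   0.2]
stand scene [ 528.9 -230. ] 2.08 res px [-1.  -0.2  0.  -0.5  0.7 -0.1  0.2  0.6]
stand both [ 526.1 -233.5] 2.33 res px [-0.9 -1.  -0.8 -0.2 -0.4 -0.3 -0.8 -0.5 -1.3 -1.2 -0.4 -1.4  0.3 -1.4
 -0.1 -0.7]
[ 529.80753832 -323.45651884]
[ 526.14291697 -233.53115784]
[ 522.47829563 -143.60579684]
st top [619.  208.4] -10.89 res px [-0.3 -1.   0.9 -0.4  0.2  0.4 -0.8  0.9]
st scene [623.7 214. ] -10.63 res px [-0.1 -1.1 -1.5  0.3  1.6  0.5]
st both [620.9 210.7] -10.86 res px [-1.2 -1.6 -0.  -1.2 -0.6 -0.3 -1.6  0.2 -0.5 -2.5 -1.9 -1.4  0.9 -0.9]
shaft [590.79067065 170.63245768]
disc top [588.95680256 167.93325667 102.5       ] scene [593.1689463  173.63935368 102.5       ] tri (array([589.79865411, 170.42768225,  93.29527172]), np.float64(3.1328471527443322))
T line (np.float64(-24.68369532713636), np.float64(11.601154270623205)) c->tip (np.float64(-34.98771363361), np.float64(35.23580256299985))
S line (np.float64(-37.39406415848282), np.float64(12.227485041163238)) c->tip (np.float64(-31.68083715526811), np.float64(34.13013015847773))
knob line T [ 544.20711667 -135.40880257   52.        ] [ 527.0723535  -143.21494451   52.        ] (np.float64(24.492746662262007), np.float64(18.829125337455803))
(np.float64(32.357065302025845), np.float64(45.15947440603899)) (np.float64(33.88808475501625), np.float64(39.21793281018861))
(array([ 550.24969058, -130.44093734,   16.55509067]), np.float64(8.814052637481762))
```

```bash
cat >> fit.py <<'E'
from scipy.spatial import ConvexHull
KN=[(x,y,z) for z in(0,40) for x,y in((-25,-14),(-25,14),(18,-14),(18,14))]+[(31,-4,z) for z in(0,20)]+[(31,4,z) for z in(0,20)]+[(26,-7,40),(26,7,40)]
DS=[(26*np.cos(a),26*np.sin(a),z) for a in np.linspace(0,2*np.pi,60) for z in(0,-4)]+[(36,3,0),(36,-3,0),(36,3,-4),(36,-3,-4)]
def sil(C,pts,p,z0,box,k=8):
    x0,y0,w,h=box; R=rz(p[2])
    uv=np.array([C.proj([*(p[:2]+R@np.array(q[:2])),z0+q[2]]) for q in pts]); uv=(uv-[x0,y0]+.5)*k
    hull=cv2.convexHull(uv.astype(np.float32)); m=np.zeros((h*k,w*k),np.float32)
    cv2.fillConvexPoly(m,(hull*16).round().astype(np.int32),1,shift=4)
    m=cv2.resize(m,(w,h),interpolation=cv2.INTER_AREA); return cv2.GaussianBlur(m,(0,0),.6)
def silfit(C,img,pts,z0,box,p0,dark,light,mask=None):
    from scipy.optimize import minimize
    x0,y0,w,h=box; g=cv2.cvtColor(img,cv2.COLOR_BGR2GRAY)[y0:y0+h,x0:x0+w].astype(float)
    obs=np.clip((light-g)/(light-dark),0,1)
    f=lambda v:((sil(C,pts,[p0[0]+v[0],p0[1]+v[1],p0[2]+v[2]/30],z0,box)-obs)**2).sum()
    best=min((minimize(f,s,method='Nelder-Mead',options=dict(initial_simplex=np.array(s)+np.array([[0,0,0],[4,0,0],[0,4,0],[0,0,4]]))) for s in([0,0,0],[3,-3,3],[-3,3,-3])),key=lambda r:r.fun)
    v=best.x; return np.array([p0[0]+v[0],p0[1]+v[1],np.degrees(p0[2]+v[2]/30)]).round(2),round(best.fun,2)
E
python3 - <<'E'
from fit import *
t,s=cv2.imread('pics/top0.png'),cv2.imread('pics/scene0.png')
g=lambda i,b:cv2.cvtColor(i,cv2.COLOR_BGR2GRAY)[b[1]:b[1]+b[3],b[0]:b[0]+b[2]]
bt,bs=(377,206,24,28),(261,161,15,26)
for i,b in((t,bt),(s,bs)): print(np.percentile(g(i,b),[5,20,50,80,95]))
print('knob T',silfit(T,t,KN,12,bt,[522,-144,.58],55,115)); print('knob S',silfit(S,s,KN,12,bs,[524,-140,.58],15,115))
bt,bs=(257,177,26,26),(335,221,28,24)
for i,b in((t,bt),(s,bs)): print(np.percentile(g(i,b),[5,20,50,80,95]))
print('disc T',silfit(T,t,DS,102.5,bt,[589,168,-.6],75,150)); print('disc S',silfit(S,s,DS,102.5,bs,[593,173,-.6],50,140))
E
```

```text
[ 48.  52. 120. 124. 135.]
[  1.    9.8  52.5 109.  138. ]
knob T (array([ 521.57, -146.48,   32.93]), np.float64(11.81))
knob S (array([ 524.49, -142.84,   35.94]), np.float64(10.19))
[ 72.   74.  109.5 149.  152. ]
[ 40.  46.  92. 143. 148.]
disc T (array([587.82, 168.76, -33.71]), np.float64(13.29))
disc S (array([592.06, 172.86, -30.43]), np.float64(23.82))
```

```bash
cat > go.py <<'E'
import sys,numpy as np
from scipy.spatial.transform import Rotation as Ro
from workcell import state
def tool(): 
    s=state(); return np.array(s['ee_pos']),Ro.from_euler('xyz',s['ee_rot'],degrees=True)
def plan(xyz,yaw):
    p,R=tool(); d=R.inv().apply(np.array(xyz)-p)/10; x=R.as_matrix()[:,0]; y0=np.degrees(np.arctan2(x[1],x[0]))
    print('pos',p.round(1),'yaw',y0.round(2),'shift cm',d.round(2),'turn',round(-(((yaw-y0)+180)%360-180),2),'q',state()['qpos'].round(1),'F',state()['force'].round(1),'w',round(state()['gripper_width'],1),'t',round(state()['time_s'],2), 'ydir',R.as_matrix()[:,1].round(3))
if __name__=='__main__': plan([float(v) for v in sys.argv[1:4]],float(sys.argv[4]))
E
python3 go.py 523 -145 150 124
```

```text
pos [138.1 557.7 213.2] yaw 76.09 shift cm [-58.95   6.42 -54.25] turn -47.91 q [74.9 18.3 89.7 -0.  72.  -1.1] F [-0.2  0.1 -0.3] w 91.3 t 0.1 ydir [-0.    -0.002 -1.   ]
```

```bash
python3 -m handwheel '[[7,[-30,0,-27],-24],[7,[-30,0,-27],-24],[7,[-59,0,-54],-48],[7,[-59,0,-54],-48],[7,[-59,0,-54],-48],[7,[-59,0,-54],-48],[7,[-59,0,-54],-48],[7,[-59,0,-54],-48],[7,[-59,0,-54],-48],[7,[-59,0,-54],-48]]'; python3 go.py 523 -145 150 124
```

```text
time_s: 1.1
ee_pos: [369.0, 132.7, 214.1]
ee_rot: [-90.0, 0.1, 124.1]
force: [0.9, 1.1, 0.7]
gripper_width: 69.8
pos [369.  132.7 214.1] yaw 124.1 shift cm [-31.62   6.44   2.81] turn 0.1 q [ 1.820e+01  1.600e+00  1.108e+02 -1.000e-01  6.760e+01 -1.059e+02] F [0.9 1.1 0.7] w 69.8 t 1.1 ydir [-0.    -0.001 -1.   ]
```

```bash
python3 -m handwheel '[[7,[-31.6,3,2.8],0],[7,[-31.6,3,2.8],0],[7,[-31.6,3,2.8],0],[7,[-31.6,3,2.8],0],[7,[-31.6,3,2.8],0],[7,[-31.6,3,2.8],0],[7,[-31.6,5,2.8],0],[7,[-31.6,5,2.8],0],[7,[-31.6,5,2.8],0]]'; python3 go.py 523 -145 30 124
python3 - <<'E'
from workcell import state, vision
import cv2
from fit import *
from go import tool
for n in("scene","top"): cv2.imwrite(f"pics/{n}1.png",vision.grab_frame(n)[:,:,::-1])
p,_=tool()
print('TCP proj',T.proj(p),S.proj(p))
crop('pics/top1.png','pics/d1.png',345,185,85,70,8)
crop('pics/scene1.png','pics/d2.png',225,95,85,75,8)
E
```

```text
time_s: 2.0
ee_pos: [522.1, -144.4, 163.7]
ee_rot: [-89.9, -0.1, 124.0]
force: [-0.6, -0.6, 0.1]
gripper_width: 69.9
pos [ 522.1 -144.4  163.7] yaw 124.05 shift cm [-0.12 13.37 -0.07] turn 0.05 q [-1.660e+01  1.760e+01  9.840e+01 -1.000e-01  6.420e+01 -1.407e+02] F [-0.6 -0.6  0.1] w 69.9 t 2.0 ydir [-0.003 -0.    -1.   ]
TCP proj [396.59220832 214.82864975] [262.71843939 145.11259152]
```

View pics/d1.png

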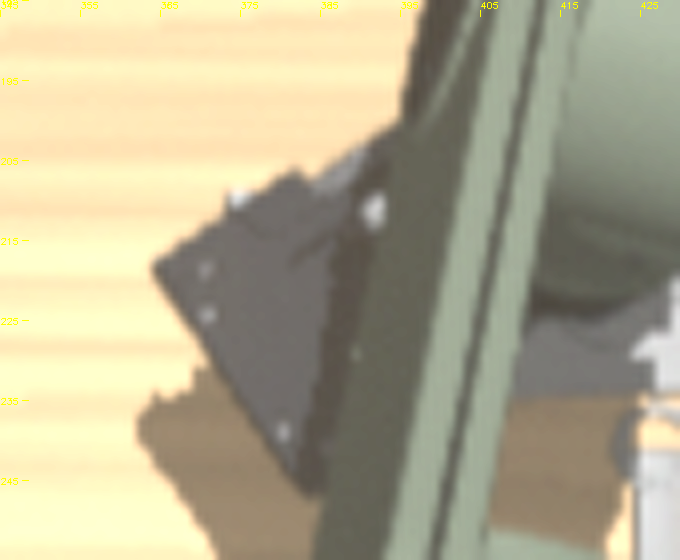

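View pics/d2.png

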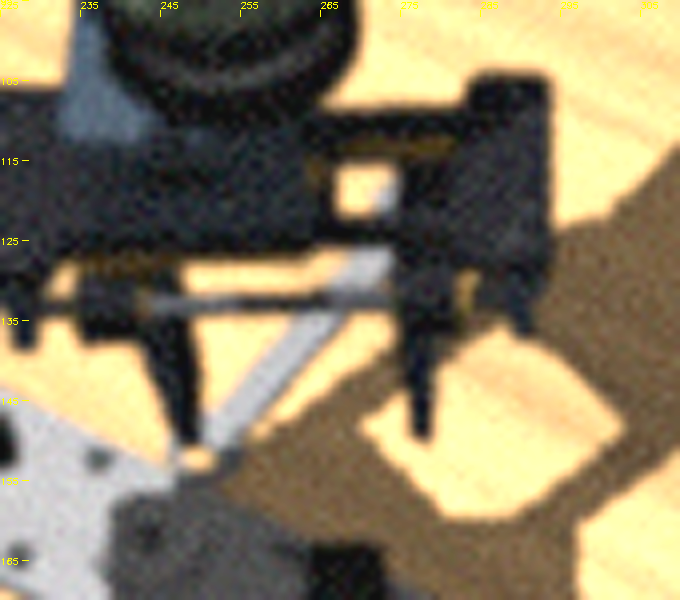

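```bash
python3 - <<'E'
from fit import *
from go import tool
p,R=tool()
for sx in(-35,35):
  for sz in(-16,0,16):
    q=p+R.apply([sx,0,sz]); print(sx,sz,S.proj(q).round(1),T.proj(q).round(1))
print(T.C,S.C)
E
```

```text
-35 -16 [249.4 150.2] [404.7 201.3]
-35 0 [249.7 145.4] [408.5 206.8]
-35 16 [250.  140.7] [412.4 212.4]
35 -16 [275.6 149.6] [380.8 217.3]
35 0 [275.7 144.8] [384.6 222.9]
35 16 [275.9 140.1] [388.4 228.5]
[ 410.09042654   41.48273397 1162.33478405] [1045.05857081  374.84062406 1114.71354458]
```

```bash
python3 go.py 524 -143.5 22 124.4; python3 -m handwheel '[[7,[-0.2,4,-0.2],0],[7,[-0.2,8,-0.2],0],[7,[-0.2,10,-0.2],0],[7,[-0.2,12,-0.2],0],[7,[-0.2,13,-0.2],0],[7,[-0.2,14.1,-0.2],0],[7,[-0.2,14.1,-0.2],0],[7,[-0.2,14.1,-0.2],0],[7,[-0.2,14.1,-0.2],0]]' 20;  python3 go.py 524 -143.5 22 124.4
```

```text
pos [ 522.7 -143.7  165.1] yaw 124.15 shift cm [-0.04 14.31 -0.13] turn -0.25 q [-1.660e+01  1.740e+01  9.840e+01 -1.000e-01  6.420e+01 -1.407e+02] F [-0.2  0.2  0.1] w 70.0 t 2.1 ydir [ 0.    -0.001 -1.   ]
time_s: 3.0
ee_pos: [526.2, -144.5, 25.0]
ee_rot: [-90.0, 0.1, 124.2]
force: [-0.0, -0.5, 0.0]
gripper_width: 69.8
pos [ 526.2 -144.5   25. ] yaw 124.16 shift cm [0.21 0.3  0.12] turn -0.24 q [-1.650e+01  2.650e+01  1.078e+02 -1.000e-01  4.560e+01 -1.406e+02] F [-0.  -0.5  0. ] w 69.8 t 3.0 ydir [ 0.002 -0.002 -1.   ]
```

```bash
python3 -m handwheel '[[7,[0.1,0.2,0.1],0],[7,[0.1,0.2,0.1],0],[2,[0.1,0.2,0.1],0],[2,[0.1,0.2,0.1],0],[2,[0.1,0.2,0.1],0],[2,[0.1,0.2,0.1],0],[2,[0.1,0.2,0.1],0],[2,[0.1,0.2,0.1],0],[2,[0.1,0.2,0.1],0],[2,[0.1,0.2,0.1],0]]' 30;  python3 go.py 524 -143.5 22 124.4
```

```text
time_s: 4.0
ee_pos: [524.7, -144.2, 23.0]
ee_rot: [-90.0, 0.1, 124.2]
force: [-0.1, 0.1, 0.6]
gripper_width: 27.7
pos [ 524.7 -144.2   23. ] yaw 124.16 shift cm [0.1  0.1  0.02] turn -0.24 q [-1.650e+01  2.650e+01  1.081e+02 -1.000e-01  4.520e+01 -1.407e+02] F [-0.1  0.1  0.6] w 27.7 t 4.0 ydir [ 0.002 -0.001 -1.   ]
```

```bash
python3 -m handwheel '[[2,[0,-3,0],0],[2,[0,-6,0],0],[2,[0,-10,0],0],[2,[0,-14,0],0],[2,[0,-17,0],0],[2,[0,-17.5,0],0],[2,[0,-17.5,0],0],[2,[0,-17.5,0],0]]' 40;  python3 go.py 591 172 185 58
```

```text
time_s: 4.8
ee_pos: [523.3, -143.6, 196.1]
ee_rot: [-89.9, -0.0, 124.2]
force: [-1.0, 0.3, -1.1]
gripper_width: 27.6
pos [ 523.3 -143.6  196.1] yaw 124.16 shift cm [ 22.31   1.09 -23.33] turn 66.16 q [-1.650e+01  1.610e+01  9.550e+01 -1.000e-01  6.850e+01 -1.407e+02] F [-1.   0.3 -1.1] w 27.6 t 4.8 ydir [-0.002 -0.    -1.   ]
```

```bash
python3 -m handwheel '[[2,[5.5,0,-5.8],16],[2,[11,0,-11.6],33],[2,[16.5,0,-17.4],49],[2,[22.3,0,-23.3],66],[2,[22.3,0,-23.3],66],[2,[22.3,0,-23.3],66],[2,[22.3,0,-23.3],66],[2,[22.3,0,-23.3],66],[2,[22.3,0,-23.3],66],[2,[22.3,0,-23.3],66]]';  python3 go.py 591 172 185 58
python3 - <<'E'
from workcell import state, vision
import cv2
from fit import *
for n in("scene","top"): cv2.imwrite(f"pics/{n}2.png",vision.grab_frame(n)[:,:,::-1])
crop('pics/top2.png','pics/e1.png',215,130,100,95,6)
crop('pics/scene2.png','pics/e2.png',300,150,110,100,6)
E
```

```text
time_s: 5.8
ee_pos: [590.1, 171.1, 194.0]
ee_rot: [-89.8, 0.2, 58.3]
force: [-0.9, -0.2, -1.1]
gripper_width: 27.7
pos [590.1 171.1 194. ] yaw 58.3 shift cm [ 0.13  0.9  -0.04] turn 0.3 q [ 15.1  22.7  85.8  -0.   71.8 -43.2] F [-0.9 -0.2 -1.1] w 27.7 t 5.8 ydir [-0.005 -0.002 -1.   ]
```

View pics/e1.png

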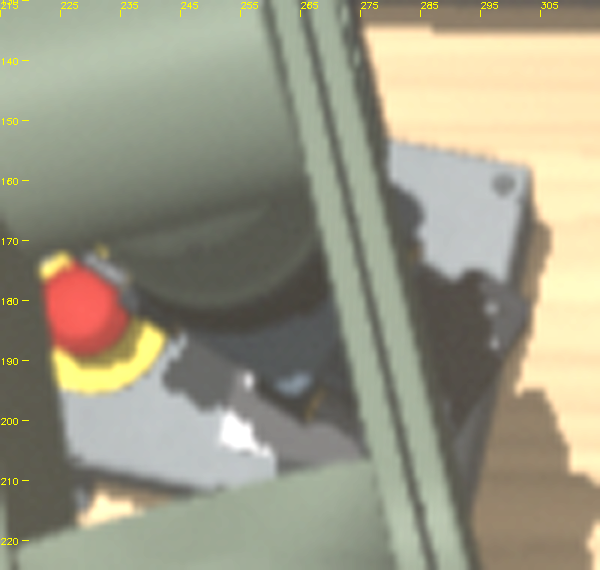

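View pics/e2.png

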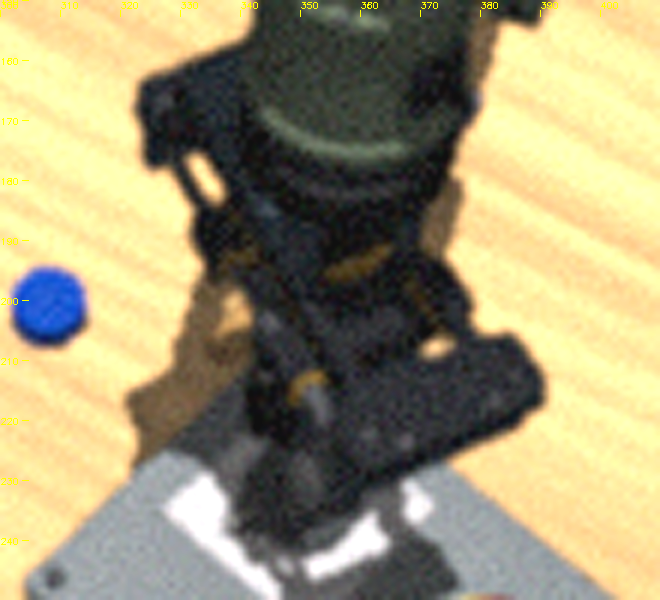

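```bash
python3 go.py 590 30 190 128
```

```text
pos [590.4 170.6 195. ] yaw 58.2 shift cm [-11.98   0.52  -7.37] turn -69.8 q [ 15.1  22.7  85.8  -0.   71.8 -43.1] F [ 0.7  0.1 -0.7] w 27.7 t 5.9 ydir [-0.003 -0.001 -1.   ]
```

```bash
python3 -m handwheel '[[2,[-4,0,-2.5],-23],[2,[-8,0,-5],-46],[2,[-12,0,-7.4],-70],[2,[-12,0,-7.4],-70],[2,[-12,0,-7.4],-70],[2,[-12,0,-7.4],-70],[2,[-12,0,-7.4],-70],[2,[-12,0,-7.4],-70],[2,[-12,0,-7.4],-70],[2,[-12,0,-7.4],-70]]' 
python3 - <<'E'
from workcell import state, vision
import cv2
from fit import *
from go import tool
P=[]
for n in("scene","top"): cv2.imwrite(f"pics/{n}3.png",vision.grab_frame(n)[:,:,::-1]); P.append(tool()[0])
print(P)
p,R=tool(); print(S.proj(p),T.proj(p),R.as_euler('xyz',degrees=True))
crop('pics/top3.png','pics/f1.png',265,150,100,95,6)
u=S.proj(p).astype(int)
crop('pics/scene3.png','pics/f2.png',u[0]-40,u[1]-45,80,70,8)
E
```

```text
time_s: 6.9
ee_pos: [589.8, 28.6, 195.2]
ee_rot: [-89.8, -0.1, 128.2]
force: [-0.2, 0.5, -0.7]
gripper_width: 27.8
[array([589.80741151,  28.79173492, 195.17763983]), array([589.86813692,  28.93477208, 195.19142577])]
[301.79897108 186.46150697] [325.00988967 184.00434903] [-8.98096894e+01 -6.53806356e-02  1.28125897e+02]
```

View pics/f1.png

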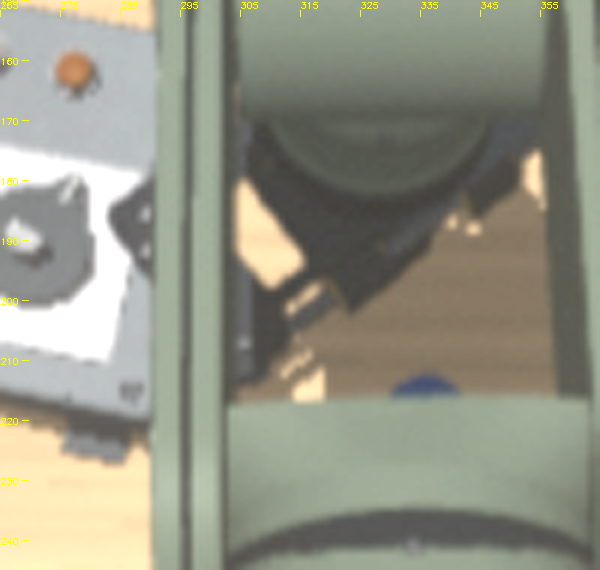

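View pics/f2.png

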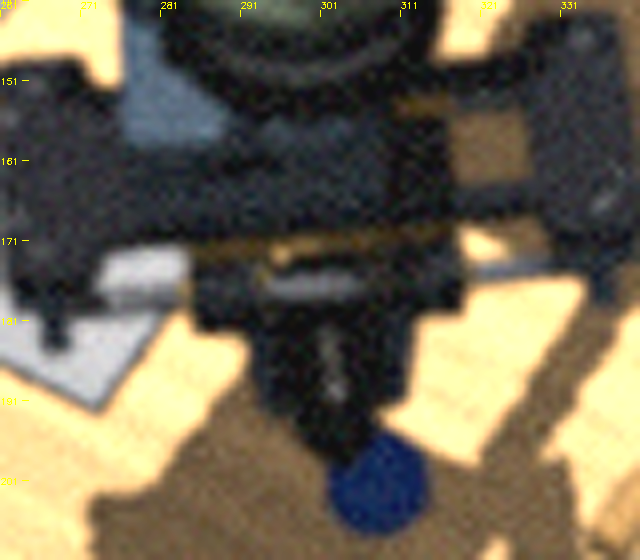

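```bash
python3 - <<'E'
from fit import *
from go import tool
p,R=tool()
f=lambda x,y,z:S.proj(p+R.apply([x,y,z])).round(1)   # tool coords; bar forward = -z tool
print('bar',R.apply([0,0,-1]).round(2))
for a in(-4,0):
  print(a,'nose bot L/R',f(4,11.5,-31-a),f(-4,11.5,-31-a),'nose z20',f(4,-8.5,-31-a),f(-4,-8.5,-31-a),'side front bottom',f(14,11.5,-18-a),f(-14,11.5,-18-a),'toptip',f(0,-28.5,-26-a))
for x in(-28,-24,-14,14,24,28): print('finger',x,f(x,0,-16))
print('underside-to-finger')
x0,y0=S.proj(p).astype(int)-[40,45]
im=cv2.imread('pics/scene3.png')[y0+25:y0+65,x0+20:x0+65]; im=cv2.convertScaleAbs(im,alpha=3.5,beta=10)
k=13; im=cv2.resize(im,None,fx=k,fy=k,interpolation=cv2.INTER_CUBIC)
for i in range(0,45,5): cv2.putText(im,str(x0+20+i),(i*k,10),0,.35,(0,255,255))
for i in range(0,40,5): cv2.putText(im,str(y0+25+i),(0,i*k+4),0,.35,(0,255,255))
cv2.imwrite('pics/g1.png',im)
E
```

```text
bar [ 0.79  0.62 -0.  ]
-4 nose bot L/R [304.4 198.1] [301.2 198.4] nose z20 [304.2 194. ] [300.9 194.3] side front bottom [308.1 193.2] [296.7 194.2] toptip [302. 188.]
0 nose bot L/R [304.6 199.5] [301.3 199.8] nose z20 [304.3 195.4] [301.  195.7] side front bottom [308.2 194.6] [296.9 195.6] toptip [302.2 189.5]
finger -28 [290.8 193. ]
finger -24 [292.5 192.9]
finger -14 [296.6 192.5]
finger 14 [308.  191.5]
finger 24 [312.1 191.2]
finger 28 [313.7 191.1]
underside-to-finger
```

View pics/g1.png

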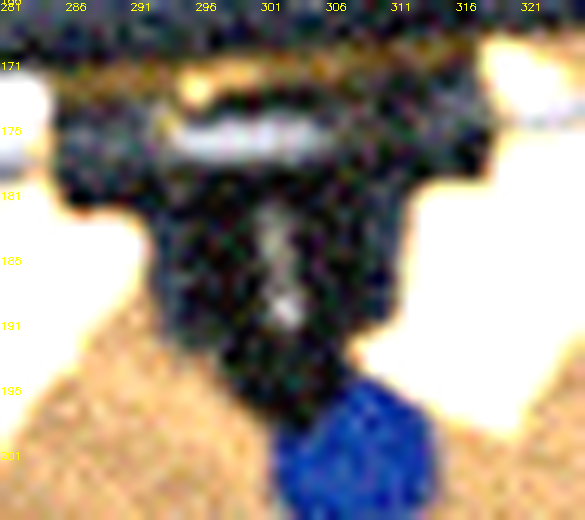

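```bash
python3 go.py 593.4 171.6 195 58; 
```

```text
pos [589.9  28.9 195.2] yaw 128.13 shift cm [11.    0.   -9.09] turn 70.13 q [ 1.700e+00  2.050e+01  8.910e+01 -1.000e-01  7.060e+01 -1.264e+02] F [-0.6  0.5 -1.9] w 27.8 t 7.0 ydir [-0.003 -0.001 -1.   ]
```

```bash
python3 -m handwheel '[[2,[4,0,-3],23],[2,[8,0,-6],46],[2,[11,0,-9.1],70],[2,[11,0,-9.1],70],[2,[11,0,-9.1],70],[2,[11,0,-9.1],70],[2,[11,0,-9.1],70],[2,[11,0,-9.1],70],[2,[11,0,-9.1],70],[2,[11,0,-9.1],70]]' ; python3 go.py 593.4 171.6 145 58
```

```text
time_s: 8.0
ee_pos: [593.5, 171.3, 195.0]
ee_rot: [-89.9, 0.2, 58.1]
force: [-0.6, -1.5, -0.7]
gripper_width: 27.7
pos [593.5 171.3 195. ] yaw 58.1 shift cm [0.03 5.   0.01] turn 0.1 q [ 15.   22.9  85.3  -0.   71.9 -43.1] F [-0.6 -1.5 -0.7] w 27.7 t 8.0 ydir [-0.003 -0.001 -1.   ]
```

```bash
python3 -m handwheel '[[2,[0,2.5,0],0],[2,[0,4.5,0],0],[2,[0,5,0],0],[2,[0,5,0],0],[2,[0,5.0,0],0]]' ; python3 go.py 593.4 171.6 130 58
python3 - <<'E'
from h import *
from go import tool
cv2.imwrite("pics/scene4.png",vision.grab_frame('scene')[:,:,::-1])
u=Cam('scene').proj(tool()[0]).astype(int)
crop('pics/scene4.png','pics/g4.png',u[0]-35,u[1]-40,70,65,9)
E
```

```text
time_s: 8.5
ee_pos: [594.0, 171.4, 146.0]
ee_rot: [-89.9, 0.1, 58.1]
force: [0.3, 0.6, -0.0]
gripper_width: 27.5
pos [594.  171.4 146. ] yaw 58.11 shift cm [-0.02  1.6   0.06] turn 0.11 q [ 15.   24.9  89.5  -0.   65.7 -43.1] F [ 0.3  0.6 -0. ] w 27.5 t 8.5 ydir [-0.002 -0.001 -1.   ]
```

View pics/g4.png

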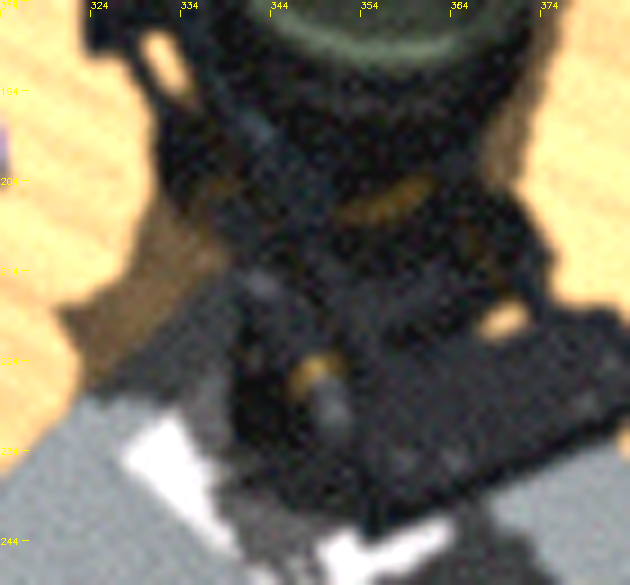

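```bash
python3 -m handwheel '[[2,[0,0.4,0],0],[2,[0,0.8,0],0],[2,[0,1.0,0],0],[2,[0,1.0,0],0]]' ; python3 -m handwheel '[[2,[0,0.2,0],0],[2,[0,0.4,0],0],[2,[0,0.4,0],0]]'; python3 go.py 593.4 171.6 130 58
```

```text
time_s: 8.95
ee_pos: [593.8, 171.4, 135.8]
ee_rot: [-89.9, 0.1, 58.1]
force: [-0.4, 0.2, -0.4]
gripper_width: 27.8
time_s: 9.25
ee_pos: [593.3, 171.3, 131.4]
ee_rot: [-89.9, 0.2, 58.1]
force: [-1.3, 0.1, -0.8]
gripper_width: 27.8
pos [593.3 171.3 131.4] yaw 58.12 shift cm [0.04 0.14 0.01] turn 0.12 q [ 15.   25.6  90.6  -0.   64.  -43.1] F [-1.3  0.1 -0.8] w 27.8 t 9.25 ydir [-0.004 -0.001 -1.   ]
```

```bash
python3 -m handwheel '[[2,[0,0.2,0],0],[2,[0,0.4,0],0],[2,[0,0.4,0],0]]'; python3 -m handwheel '[[2,[0,0.2,0],0],[2,[0,0.4,0],0],[2,[0,0.4,0],0]]'; python3 go.py 593.4 171.6 130 58
```

```text
time_s: 9.55
ee_pos: [593.0, 171.2, 126.9]
ee_rot: [-89.8, 0.2, 58.1]
force: [-1.7, -0.5, -2.0]
gripper_width: 27.8
time_s: 9.85
ee_pos: [592.9, 171.2, 122.5]
ee_rot: [-89.8, 0.2, 58.1]
force: [-0.2, -1.1, -1.5]
gripper_width: 27.7
pos [592.9 171.2 122.5] yaw 58.12 shift cm [ 0.06 -0.75 -0.02] turn 0.12 q [ 15.   26.   91.3  -0.   62.9 -43.1] F [-0.2 -1.1 -1.5] w 27.7 t 9.85 ydir [-0.005 -0.001 -1.   ]
```

```bash
python3 -m handwheel '[[2,[0,0.2,0],0],[2,[0,0.4,0],0],[2,[0,0.5,0],0],[2,[0,0.5,0],0]]'; python3 -m handwheel '[[2,[0,0.2,0],0],[2,[0,0.3,0],0],[2,[0,0.3,0],0],[2,[0,0.3,0],0]]';python3 -m handwheel '[[2,[0,0.1,0],0],[2,[0,0.2,0],0],[2,[0,0.2,0],0],[2,[0,0.2,0],0]]'; python3 go.py 593.4 171.6 130 58
```

```text
time_s: 10.25
ee_pos: [592.9, 171.1, 117.2]
ee_rot: [-89.8, 0.2, 58.1]
force: [-1.3, -0.4, -1.4]
gripper_width: 28.0
time_s: 10.65
ee_pos: [592.9, 171.1, 114.1]
ee_rot: [-89.8, 0.2, 58.1]
force: [-1.0, 0.3, -1.2]
gripper_width: 28.0
time_s: 11.05
ee_pos: [592.9, 171.2, 112.5]
ee_rot: [-89.8, 0.2, 58.1]
force: [-2.9, -0.4, 3.0]
gripper_width: 28.0
pos [592.9 171.2 112.5] yaw 58.12 shift cm [ 0.06 -1.75 -0.01] turn 0.12 q [ 15.   26.5  92.   -0.   61.7 -43.1] F [-2.9 -0.4  3. ] w 28.0 t 11.05 ydir [-0.004 -0.001 -1.   ]
```

```bash
python3 -m handwheel '[[2,[0,0.1,0],0],[2,[0,0.1,0],0],[2,[0,0.1,0],0],[2,[0,0.1,0],0]]' 55; python3 -m handwheel '[[2,[0,0.1,0],0],[2,[0,0.2,0],0],[2,[0,0.3,0],0],[2,[0,0.3,0],0]]';python3 -m handwheel '[[2,[0,0.1,0],0],[2,[0,0.2,0],0],[2,[0,0.3,0],0],[2,[0,0.3,0],0]]'; python3 go.py 593.4 171.6 130 58
```

```text
time_s: 11.45
ee_pos: [592.9, 171.2, 111.6]
ee_rot: [-89.8, 0.2, 58.1]
force: [-2.5, -0.4, 3.4]
gripper_width: 28.5
time_s: 11.85
ee_pos: [593.0, 171.2, 108.8]
ee_rot: [-89.8, 0.2, 58.1]
force: [-2.7, 0.1, 6.2]
gripper_width: 28.1
time_s: 12.25
ee_pos: [592.9, 171.2, 106.3]
ee_rot: [-89.8, 0.2, 58.1]
force: [-4.0, -0.6, 8.0]
gripper_width: 27.6
pos [592.9 171.2 106.3] yaw 58.12 shift cm [ 0.05 -2.37 -0.01] turn 0.12 q [ 15.   26.9  92.5  -0.   60.9 -43.1] F [-4.  -0.6  8. ] w 27.6 t 12.25 ydir [-0.004 -0.001 -1.   ]
```

```bash
python3 -m handwheel '[[2,[0,0.1,0],0],[2,[0,0.2,0],0],[2,[0,0.2,0],0],[2,[0,0.2,0],0]]'; python3 -m handwheel '[[2,[0,0.1,0],0],[2,[0,0.2,0],0],[2,[0,0.2,0],0]]'; python3 go.py 593.4 171.6 130 58
```

```text
time_s: 12.65
ee_pos: [592.9, 171.2, 105.4]
ee_rot: [-89.9, 0.2, 58.1]
force: [-4.9, -1.5, 9.3]
gripper_width: 28.1
time_s: 12.95
ee_pos: [592.9, 171.2, 105.3]
ee_rot: [-89.9, 0.1, 58.1]
force: [-5.8, -1.4, 14.5]
gripper_width: 27.9
pos [592.9 171.2 105.3] yaw 58.12 shift cm [ 0.05 -2.47 -0.01] turn 0.12 q [ 15.   26.9  92.6  -0.   60.7 -43.1] F [-5.8 -1.4 14.5] w 27.9 t 12.95 ydir [-0.003 -0.001 -1.   ]
```

```bash
python3 -m handwheel '[[2,[0,0.15,0],0],[2,[0,0.15,0],0],[2,[0,0.15,0],0],[2,[0,0.15,0],0]]'; python3 - <<'E'
from h import *
from go import tool
u=Cam('scene').proj(tool()[0]).astype(int)
cv2.imwrite("pics/scene5.png",vision.grab_frame('scene')[:,:,::-1])
crop('pics/scene5.png','pics/g5.png',u[0]-45,u[1]-40,90,70,8)
from workcell import state
s=state();print(s['ee_pos'],s['force'],s['gripper_width'],s['time_s'])
E
```

```text
time_s: 13.35
ee_pos: [593.0, 171.2, 105.4]
ee_rot: [-89.9, 0.1, 58.1]
force: [-5.1, -0.8, 12.1]
gripper_width: 27.4
[592.94693777 171.13957612 105.37355815] [-4.71505662 -1.10797751 12.19401755] 28.013911641943487 13.4
```

View pics/g5.png

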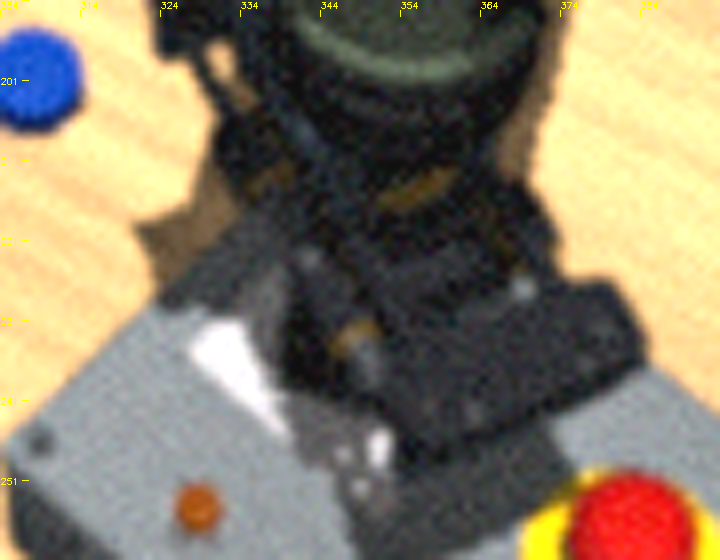

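```bash
python3 -m handwheel '[[2,[0,0.2,0],0],[2,[0,0.3,0],0],[2,[0,0.3,0],0],[2,[0,0.3,0],0],[2,[0,0.3,0],0]]'; python3 -c "
from workcell import job;print(job.job_done())"
```

```text
time_s: 13.9
ee_pos: [593.0, 171.1, 105.3]
ee_rot: [-90.0, 0.0, 58.1]
force: [-5.6, -1.2, 18.8]
gripper_width: 27.5
the job is handed in; nothing more can be done
None
```

I lifted the jog knob off its peg, turned it about 66° to line up with the shaft's flat, and slid it onto the jog shaft. I then pressed it down to the stop and handed the job in at about 13.9 s, with the gripper still holding it pressed at the 55 N grip setting. No verdict was reported.

**Seating:** the knob went on with forces of only a few newtons. It met the disc at a tool height of about 112.5 mm with roughly 4 N, which matches the height expected for fully home and the spring's starting force.

**Pressing:** the tool then travelled about 7–8 mm, ending at 105.3 mm. The upward force went from 3 N to about 9 N over that travel. It then rose to about 19 N with no further movement, so I take the shaft to be at its stop. The fingers read 27.5 mm on the 28 mm knob.

**What disagreed or could not be checked:**
- The two cameras placed things about 4–6 mm apart. I relied on the scene camera because it agreed with the measured fingertip positions, and the easy insertion supports that.
- The gripper hid the knob in the last pictures, so home and flat-to-flat are judged from force and height, not seen.
- The shaft's angle read between −30° and −34° in the fits to its outline; I used −32°. Readings off its white line alone were rougher, −25° and −37°.

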